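# Load the tea tote and push it up the ramp behind its lip

## Task

Stand the aluminium tea caddy gently inside the blue tote, then slide the loaded tote up the wooden ramp, without lifting it, until its back edge drops behind the steel lip and it lies flat. Push it on up against the red stop bar and lean on it there gently for a moment, enough to feel it is firmly home but never hard, then let go; leave everything else on the counter where it is.

Things in the scene. Friction and masses are not known exactly. Their poses are not given: they have to be found in the camera images.
- stand: Fixed wooden ramp stand, 285 mm long. Origin: at counter height, straight below the middle of its steel lip; +x points level, up the ramp (the way the tote is pushed), z up. The ramp rises 14 degrees from the counter at x = -100 mm to the lip at x = 0. Then comes a flat seat, floor 15 mm above the counter, up to x = 185 mm.
- ramp_foot (a point): Middle of the ramp's foot, at counter level. From here to the far end run side rails 34 mm high, inner faces at y = +-83 mm in the stand's frame; in the 49 mm before the foot they flare outward to about +-101 mm, to guide the tote in.
- lip (a point): Middle of the top edge of the steel lip, flush with the ramp's upper end, 24 mm above the counter and 9 mm above the seat floor behind it; the lip runs along the stand's y, its seat side an upright face.
- stop: Wooden end board fixed across the seat's far end, 34 mm high, carrying on two rods the red stop bar (150 mm wide, 26 mm high, rigid). Origin: underside centre of the board; axes as the stand's. The bar is set anew each time: its face is somewhere 134 to 154 mm past the lip (4 to 24 mm of play for the tote); this pose does not tell where, feel for it.
- tote: Blue open plastic tote, 130 mm long (x), 150 mm wide (y), 45 mm high, walls and floor 5 mm, 0.22 to 0.45 kg. Origin: centre of its underside; +x is its front, which goes up first. Starts flat on the counter just short of the ramp, roughly in line with it. Home, it lies flat on the seat behind the lip.
- tote_rear (a point): Middle of the outer face of the tote's rear wall, 22 mm above its underside: the place to push. Friction varies: sliding it up takes a few newtons, up to about 15 N for a moment where it rubs on a flare. A firm but gentle press is 5 to 12 N on the stop bar on top of the sliding push; over 25 N on the bar is too hard.
- caddy: Closed cylindrical aluminium tea caddy, 62 mm diameter (63 mm at the lid), 75 mm high, about 0.15 kg. Origin: centre of its underside; z up. It stands on the counter; grasp it across its diameter from above.
- mug: Red ceramic mug, 76 mm diameter, 85 mm high, with a handle on its +y side; origin: centre of its underside. Leave alone. It and the caddy may stand in either of two places, left or right.
- lunch_tin: Three-tier round steel lunch tin, 114 mm diameter, 208 mm high with its carrying frame; origin: centre of its underside. Leave alone.
- tumbler: Glass tumbler, 68 mm diameter, 110 mm high; origin: centre of its underside. Leave alone.
- jar: Amber glass jar with yellow cap, 68 mm diameter, 100 mm high; origin: centre of its underside. Leave alone.
- salt: White ceramic salt shaker, 44 mm diameter, 62 mm high; origin: centre of its underside. Leave alone.
Mind the look-alikes: they are no part of the job. Leave any green look-alike of the caddy alone.

How it is judged:
On the way, in this order (a step that is already met when the one before it is completed fails the run):
1. the caddy stands upright on the tote's floor, let go, while the tote is still at the foot of the ramp (x of caddy in the frame of tote between -0.05 and 0.05 m and y of caddy in the frame of tote between -0.06 and 0.06 m and z of caddy in the frame of tote between 0 and 0.012 m and angle between the z axis of caddy and the z axis of tote, either way round below 0.15 rad and contact force between the fingers and caddy below 0.2 N and x of tote in the frame of stand below -0.12 m), for 0.2 s.
2. the tote has dropped behind the lip, lies flat, and is pressed against the stop bar with at least 4 N for 0.2 s (x of tote in the frame of stand between 0.062 and 0.093 m and z of tote in the frame of stand between 0.011 and 0.018 m and y of tote in the frame of stand between -0.013 and 0.013 m and angle between tote's own z axis and vertical below 0.035 rad and contact force between tote and stop above 4 N), for 0.2 s.
At the end, for the whole second after the job is handed in: The tote lies flat (within 2 degrees) on the seat floor behind the lip, between the lip and the stop bar and between the rails, with the caddy standing upright on the tote's floor; both at rest and let go (x of tote in the frame of stand between 0.062 and 0.093 m and z of tote in the frame of stand between 0.011 and 0.018 m and y of tote in the frame of stand between -0.013 and 0.013 m and angle between tote's own z axis and vertical below 0.035 rad and x of caddy in the frame of tote between -0.05 and 0.05 m and y of caddy in the frame of tote between -0.06 and 0.06 m and z of caddy in the frame of tote between 0 and 0.012 m and angle between the z axis of caddy and the z axis of tote, either way round below 0.15 rad and linear speed of each of tote, caddy below 0.01 m/s); the robot touches nothing.
It fails at once if the tote is pressed against the stop bar with more than 25 N (contact force between tote and stop above 25 N).
It fails at once if the robot pushes the tote with more than 30 N (contact force between any of the fingers, the arm and tote above 30 N).
It fails at once if the tote is lifted clear of the ramp or counter, or tipped steeply (z of tote in the frame of stand above 0.045 m or angle between tote's own z axis and vertical above 0.45 rad).
It fails at once if the caddy is tipped over, or dropped or rammed into the tote (over 40 N) (angle between caddy's own z axis and vertical above 0.6 rad or contact force between caddy and tote above 40 N).
It fails at once if another thing on the counter is moved more than 25 mm or tipped (distance of any of mug, lunch_tin, tumbler, jar, salt from where it was at the start of the episode above 0.025 m or angle between any of mug, lunch_tin, tumbler, jar, salt's own z axis and vertical above 0.35 rad).
It also fails if it takes over 72 s, if anything falls off the work surface, if the arm or the gripper's body presses on something with over 40 N, if the wrist force passes 120 N, or if a joint passes its speed limit or range.

## Robot

A 6-joint arm with a two-finger parallel gripper is mounted at the origin on the work surface. World frame = base frame: x ahead of the robot, y to its left, z up, the work surface at z = 0. Lengths are in m, angles in rad, forces in N, time in s.
With the tool pointing down it reaches from about 0.375 to 0.9 m from the base axis. Payload 3.1 kg.
Tool frame: the origin (TCP) lies at the very end of the fingers, on their centre line; the grasp point (between the pads) lies 19 mm behind it; y points along the fingers, x is the direction in which the jaws open and shut, and the axes are right-handed (so a half turn about y gives the same grasp; the last joint's range is limited). The gripper opens to 87 mm and grips with 3 to 60 N. Pads are 19 mm wide; open, the fingers measure 117 mm over their backs; the gripper's body (75 mm by 190 mm) begins 51 mm behind the grasp point.
Start: joints at [-1.341, 0.527, 1.433, -0, 1.181, -0.178], TCP at [0.248, -0.573, 0.223] pointing down, gripper open.
Joint ranges: [-3.08, 3.08], [-0.75, 2.2], [0.22, 2.44], [-1.43, 4.57], [0, 2.65], [-2.85, 2.85]. Speed limits (rad/s): [2.79, 2.79, 3.14, 3.14, 3.14, 3.14].

## Interface

Orientations are given as a unit quaternion [x, y, z, w].
In Python, from rig import robot gives the robot as it stands.
- The arm moves only by the shell command python3 -m creep 'ROWS' [FORCE]. ROWS is JSON, a list of rows, each a list of 3 entries, a list of its own where there are three numbers: the shift along the tool's x, y, z in mm, then the turn about the tool's y in rad, then the opening, from 0 (shut) to 1 (fully open). A call has 1 to 8 rows; each row shifts and turns the commanded pose from where the row before left it, along the tool's axes as they then stand; what a row does not reach is not made up. A row lasts 1/10 s, in which the tool goes at most 50 mm and 8.59 degrees, less where a joint would pass 70% of its speed; a pose out of reach is approached as far as the arm can. A call with a gripper value outside its range is refused whole. The fingers move at their own pace and stop on an object; FORCE is the grip in N (left out, the last holds). Time passes only in rows, so rows that do not move let the fingers close. It gives the time, the measured TCP pose, the force and the opening at its end, in the units of the state.
- robot.get_obs(): the state, without advancing time (a new reading comes with each control period).
- robot.camera(name): name is "side" or "top" or "wrist"; returns a dict with "pixels" (384x512x3 uint8, red, green, blue), "fx", "fy", "cx", "cy" (pixels), "position" and "rotation" of the camera in the world. Camera axes: x right, y up, looking along -z (the intrinsics and any distortion apply to the point x, -y, -z); pixel columns grow to the right and rows downward; lengths in m; the calibration is good to about 2 mm. A picture is of the moment at which its call begins. There is no depth.
- robot.hand_in(): hands the job in, once; it reports no verdict.
The state is a dict: "time": time; "q": joint angles; "joint_velocities": joint speeds; "joint_torque": joint torques, N m; "position": TCP position; "tool_rot": TCP orientation; "ft_force": force on the tool from outside, world axes, zero at the start; "moment": the same for the moment, N m; "grip_width": finger opening in m.
Only numpy, scipy, OpenCV 4.12 (cv2) and the standard library are available. Lean on these libraries where they do the work, as an engineer would, in place of code of your own. Each camera call takes 0.05 s, during which the arm holds its last target.

## Working session

There is one attempt and no reset: what is moved stays moved. The work goes in short steps, Python scripts to look and compute and a shell command to move; the robot and the scene stay as the last step left them, time stands still between calls to the robot, and variables do not carry over. Pictures are saved under pics/ and viewed, and the job is handed in when it is done.

```bash
mkdir -p pics; ls; python3 - <<'E'
from rig import robot
import cv2, numpy as np
for n in ["side","top","wrist"]:
    c=robot.camera(n); cv2.imwrite(f"pics/a_{n}.png",c["pixels"][:,:,::-1])
    print(n,{k:np.round(v,4).tolist() if k!="pixels" else 0 for k,v in c.items()})
print(robot.get_obs())
E
```

```text
pics
side {'pixels': 0, 'fx': 409.8755, 'fy': 409.8755, 'cx': 250.9162, 'cy': 191.1666, 'position': [0.444, 1.0734, 0.7319], 'rotation': [-0.012, 0.4829, 0.8744, -0.0457]}
top {'pixels': 0, 'fx': 429.9713, 'fy': 429.9713, 'cx': 253.6147, 'cy': 194.6993, 'position': [0.4475, -0.0129, 1.4114], 'rotation': [-0.0235, 0.0207, 0.7077, -0.7058]}
wrist {'pixels': 0, 'fx': 283.0277, 'fy': 283.0277, 'cx': 260.0799, 'cy': 192.0612, 'position': [0.3219, -0.5404, 0.3843], 'rotation': [-0.1227, 0.082, -0.5428, 0.8268]}
{'time': 0.15, 'q': array([-1.34052975e+00,  5.28268857e-01,  1.43358445e+00, -1.75205741e-05,
        1.18139343e+00, -1.78521067e-01]), 'joint_velocities': array([ 0.00088047, -0.00409228, -0.00447759,  0.00137181, -0.00202755,
       -0.00019079]), 'joint_torque': array([ 1.03410574e-03, -4.40431201e+01, -1.76842153e+01,  6.33268431e-02,
        5.52092423e-02, -1.09990310e-04]), 'position': array([ 0.24831888, -0.57295513,  0.22179394]), 'tool_rot': array([-0.59068148,  0.38853121, -0.38767516,  0.59147854]), 'ft_force': array([ 1.02133641,  0.6869611 , -0.50786648]), 'moment': array([0.01182368, 0.01712991, 0.05459604]), 'grip_width': 0.08710387729148315}
```

View pics/a_top.png

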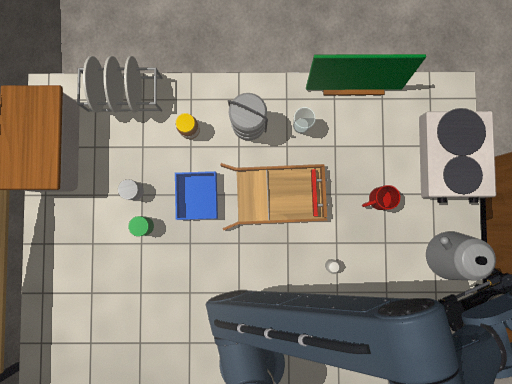

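View pics/a_side.png

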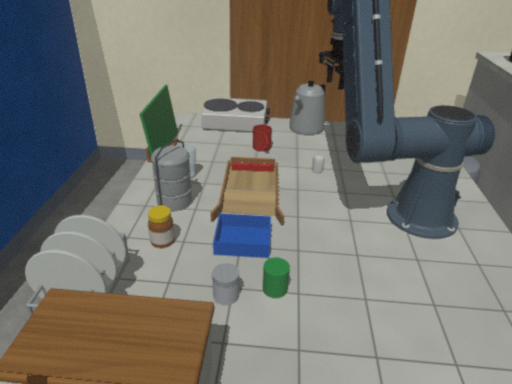

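View pics/a_wrist.png

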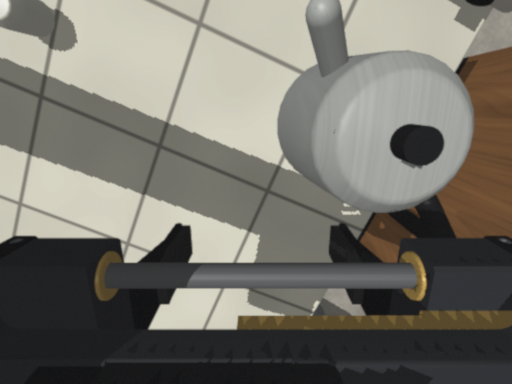

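The top view shows the silver-grey cylinder at (129,189), which fits the aluminium caddy. The green one at (141,226) is the look-alike. The blue tote is at (196,196), the stand runs from x=223 to 327 with its red bar at (316,193), and the mug is at (385,198). I'll confirm with enlarged crops.

```bash
cat > h.py <<'E'
import numpy as np, cv2
from scipy.spatial.transform import Rotation as R
def ray(c,u,v):
    d=np.array([(u-c["cx"])/c["fx"],-(v-c["cy"])/c["fy"],-1.0])
    return R.from_quat(c["rotation"]).apply(d)
def at(c,u,v,z):
    d=ray(c,u,v);p=np.array(c["position"]);return p+d*(z-p[2])/d[2]
def proj(c,P):
    q=R.from_quat(c["rotation"]).inv().apply(np.atleast_2d(P)-np.array(c["position"]))
    return np.c_[c["cx"]+c["fx"]*q[:,0]/-q[:,2],c["cy"]-c["fy"]*q[:,1]/-q[:,2]]
E
python3 - <<'E'
from rig import robot
import cv2
im=cv2.imread("pics/a_top.png")
cv2.imwrite("pics/b_top.png",cv2.resize(im[155:245,105:215],None,fx=6.5,fy=6.5,interpolation=cv2.INTER_CUBIC))
cv2.imwrite("pics/b_top2.png",cv2.resize(im[155:240,215:335],None,fx=6.5,fy=6.5,interpolation=cv2.INTER_CUBIC))
im=cv2.imread("pics/a_side.png")
cv2.imwrite("pics/b_side.png",cv2.resize(im[145:310,190:310],None,fx=3.6,fy=3.6,interpolation=cv2.INTER_CUBIC))
E
```

```text
(no output)
```

View pics/b_top.png

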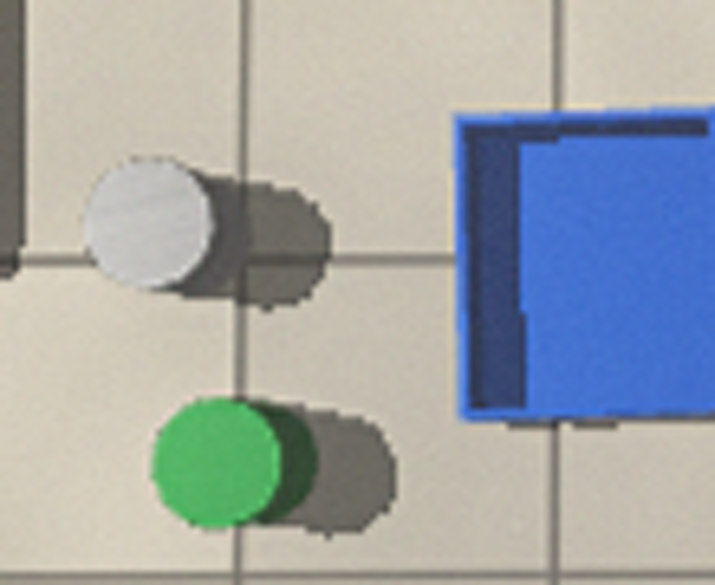

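View pics/b_top2.png

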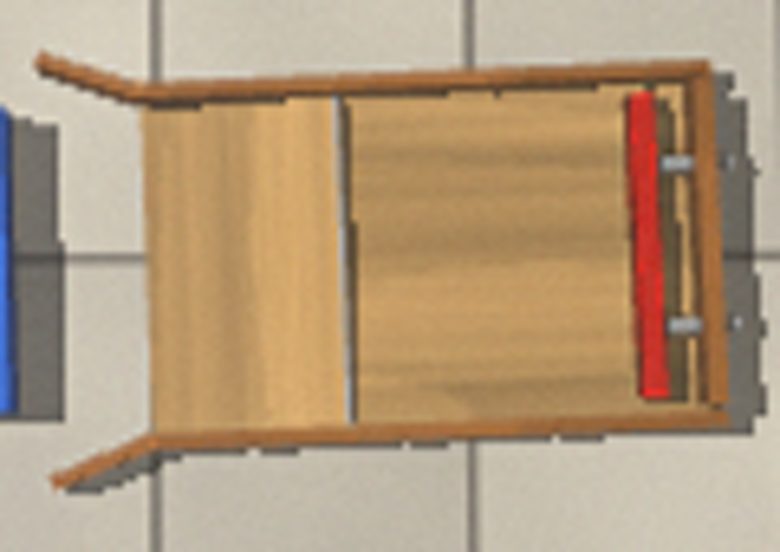

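View pics/b_side.png

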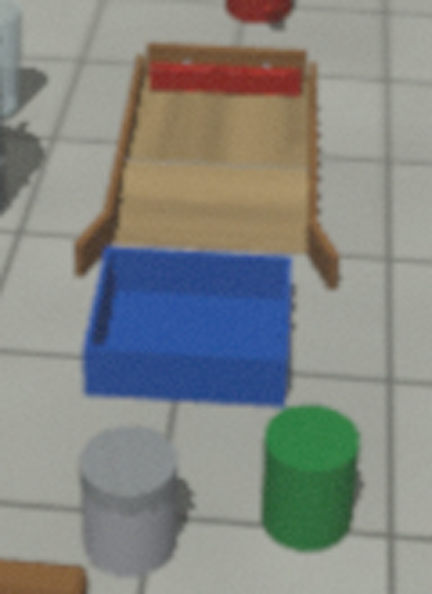

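The enlarged crops show a silver caddy with a lid, which is the one to take, beside a plain green cylinder. Next I'll compute positions.

```bash
python3 - <<'E'
from rig import robot
from h import *
c=robot.camera("top"); im=c["pixels"]; hsv=cv2.cvtColor(im,cv2.COLOR_RGB2HSV)
def cv(X,Y,ox,oy=155): return ox+(X+.5)/6.5-.5, oy+(Y+.5)/6.5-.5
print("caddy top",at(c,*cv(149,223,105),.075)); print("green",at(c,*cv(217,463,105),.075))
l=at(c,*cv(86,223,105),.075);r=at(c,*cv(213,223,105),.075);print("diam",np.linalg.norm(l-r))
m=cv2.inRange(hsv,(105,120,40),(125,255,255)); m[:,:170]=0;m[:,222:]=0;m[:165]=0;m[225:]=0
cn=max(cv2.findContours(m,0,1)[0],key=cv2.contourArea)
rc=cv2.minAreaRect(cn);b=cv2.boxPoints(rc);print(rc)
P=np.array([at(c,*p,.045) for p in b]);print("tote",P.round(4),P.mean(0)); print([np.linalg.norm(P[i]-P[i-1]) for i in range(4)])
L=at(c,*cv(338,97,215),.024);Rr=at(c,*cv(353,423,215),.024)
print("lip",L,Rr,(L+Rr)/2,np.linalg.norm(L-Rr))
F1=at(c,*cv(143,103,215),0);F2=at(c,*cv(155,435,215),0);print("foot",F1,F2,(F1+F2)/2)
# rails tops
for nm,z,a in [("railL",.034,(705,66)),("railL0",.034,(140,93)),("railR",.034,(725,418)),("railR0",.034,(155,440)),("endL",.034,(706,62)),("redtopface",.041,(628,95)),("redtopface",.041,(642,398))]:
    print(nm,at(c,*cv(*a,215),z))
s=robot.camera("side")
g=cv2.imread("pics/b_side.png")
def sv(X,Y): return 190+(X+.5)/3.6-.5,145+(Y+.5)/3.6-.5
print("side caddy top",at(s,*sv(128,463),.075),"green",at(s,*sv(311,439),.075))
print("side lip",at(s,*sv(133,162),.024),at(s,*sv(310,167),.024))
print("side tote rim", [at(s,*sv(*p),.045) for p in [(87,345),(289,353),(292,258),(106,249)]])
print(robot.get_obs()["time"])
E
```

```text
caddy top [0.55036707 0.38580899 0.075     ]
green [0.43535083 0.35149573 0.075     ]
diam 0.06104495696821903
((195.5, 195.5), (47.0, 41.0), 90.0)
tote [[0.6064 0.2436 0.045 ]
 [0.606  0.1124 0.045 ]
 [0.456  0.112  0.045 ]
 [0.4563 0.2422 0.045 ]] [0.53116633 0.17756512 0.045     ]
[np.float64(0.15003648075783704), np.float64(0.13112855446076363), np.float64(0.149970708137572), np.float64(0.1302343757602175)]
lip [ 0.6160491  -0.04977318  0.024     ] [ 0.45357351 -0.05647528  0.024     ] [ 0.5348113  -0.05312423  0.024     ] 0.16261376125280966
foot [0.61620814 0.04862728 0.        ] [0.44790237 0.04260027 0.        ] [0.53205525 0.04561377 0.        ]
railL [ 0.62972118 -0.23145922  0.034     ]
railL0 [0.61713292 0.04863224 0.034     ]
railR [ 0.45550305 -0.23907853  0.034     ]
railR0 [0.44543719 0.04126459 0.034     ]
endL [ 0.6317149  -0.23197989  0.034     ]
redtopface [ 0.61453119 -0.19224007  0.041     ]
redtopface [ 0.46534432 -0.19745405  0.041     ]
side caddy top [0.55026283 0.39091187 0.075     ] green [0.43593219 0.35532526 0.075     ]
side lip [ 0.60978859 -0.04507488  0.024     ] [ 0.45045465 -0.05713533  0.024     ]
side tote rim [array([0.60251709, 0.24182526, 0.045     ]), array([0.45517463, 0.23326454, 0.045     ]), array([0.45901822, 0.1145868 , 0.045     ]), array([0.60770921, 0.12071912, 0.045     ])]
0.25
```

```bash
cat >> h.py <<'E'
from rig import robot
def goto(x,y,z,th=np.deg2rad(-87.65)):
    # tool frame deltas (mm) to target; turn about tool y so that tool x lines up with stand y (+-)
    o=robot.get_obs(); M=R.from_quat(o["tool_rot"]).as_matrix()
    d=np.array([x,y,z])-o["position"]
    f=np.array([np.cos(th),np.sin(th),0]); ey=np.array([-f[1],f[0],0])
    print("t",round(o["time"],2),"pos",o["position"].round(4),"F",o["ft_force"].round(2),"w",round(o["grip_width"],4),"q6",o["q"][5].round(2))
    print("tool axes\n",M.T.round(3))
    for s in (1,-1):
        # angle about tool y taking tool x to s*ey
        v=M.T@(s*ey); a=np.arctan2(-v[2],v[0])
        M2=M@R.from_rotvec([0,a,0]).as_matrix()
        print("turn",a.round(3),"then shift mm",(M2.T@d*1000).round(1))
    print("shift without turn",(M.T@d*1000).round(1))
E
python3 -c "
from h import *
goto(0.550,0.388,0.20)"
```

```text
t 0.25 pos [ 0.2484 -0.5732  0.2221] F [ 0.2   0.18 -0.65] w 0.087 q6 -0.18
tool axes
 [[ 0.398 -0.918 -0.001]
 [-0.     0.001 -1.   ]
 [ 0.918  0.398  0.   ]]
turn -1.203 then shift mm [340.8  23.  948. ]
turn 1.939 then shift mm [-340.8   23.  -948. ]
shift without turn [-762.    23.   658.8]
```

```bash
python3 -m creep '[[[-37,0,32],0,1],[[-37,0,32],0,1],[[-37,0,32],0,1],[[-37,0,32],0,1],[[-37,0,32],0,1],[[-37,0,32],0,1],[[-37,0,32],0,1],[[-37,0,32],0,1]]' 25
python3 -c "
from h import *
goto(0.550,0.388,0.20)"
```

```text
time: 1.05
position: [0.366, -0.1984, 0.2228]
tool_rot: [-0.591, 0.388, -0.389, 0.591]
ft_force: [0.6, 0.1, 0.1]
grip_width: 0.0871
t 1.05 pos [ 0.366  -0.1984  0.2228] F [0.56 0.07 0.14] w 0.0871 q6 0.4
tool axes
 [[ 0.397 -0.918  0.001]
 [ 0.001 -0.    -1.   ]
 [ 0.918  0.397  0.   ]]
turn -1.204 then shift mm [207.9  22.7 578.3]
turn 1.938 then shift mm [-207.9   22.7 -578.3]
shift without turn [-465.2   22.7  401.6]
```

```bash
python3 -m creep '[[[0,0,0],-0.149,1],[[0,0,0],-0.149,1],[[0,0,0],-0.149,1],[[0,0,0],-0.149,1],[[0,0,0],-0.149,1],[[0,0,0],-0.149,1],[[0,0,0],-0.149,1],[[0,0,0],-0.149,1]]'
python3 -c "
from h import *
goto(0.550,0.388,0.20)"
```

```text
time: 1.85
position: [0.3657, -0.2001, 0.2226]
tool_rot: [0.707, 0.013, -0.013, -0.707]
ft_force: [0.3, 0.9, 0.1]
grip_width: 0.0874
t 1.85 pos [ 0.3657 -0.2001  0.2226] F [0.29 0.91 0.1 ] w 0.0874 q6 -0.81
tool axes
 [[ 0.999  0.036  0.   ]
 [ 0.    -0.    -1.   ]
 [-0.036  0.999 -0.   ]]
turn -0.005 then shift mm [208.3  22.6 580. ]
turn 3.137 then shift mm [-208.3   22.6 -580. ]
shift without turn [205.4  22.6 581. ]
```

```bash
python3 -m creep '[[[15.8,0,44.7],0,1],[[15.8,0,44.7],0,1],[[15.8,0,44.7],0,1],[[15.8,0,44.7],0,1],[[15.8,0,44.7],0,1],[[15.8,0,44.7],0,1],[[15.8,0,44.7],0,1],[[15.8,0,44.7],-0.005,1]]'
python3 -m creep '[[[15.8,0,44.7],0,1],[[15.8,0,44.7],0,1],[[15.8,0,44.7],0,1],[[15.8,0,44.7],0,1],[[0,0,0],0,1],[[0,0,0],0,1]]'
python3 - <<'E'
from h import *
goto(0.550,0.388,0.041)
c=robot.camera("wrist");im=c["pixels"][:,:,::-1].copy()
for p in proj(c,[[.55,.388,.075],[.55,.388,0]]): cv2.circle(im,tuple(p.astype(int).tolist()),3,(0,0,255),-1)
cv2.imwrite("pics/c_wrist.png",im); 
s=robot.camera("top"); cv2.imwrite("pics/c_top.png",s["pixels"][:,:,::-1])
E
```

```text
time: 2.65
position: [0.4816, 0.1632, 0.2227]
tool_rot: [0.707, 0.013, -0.012, -0.707]
ft_force: [0.5, -0.0, 0.3]
grip_width: 0.0866
time: 3.25
position: [0.5377, 0.3427, 0.2218]
tool_rot: [0.707, 0.013, -0.014, -0.707]
ft_force: [-0.6, -0.7, -0.3]
grip_width: 0.0871
t 3.25 pos [0.5377 0.3427 0.2218] F [-0.59 -0.68 -0.33] w 0.0871 q6 0.36
tool axes
 [[ 0.999  0.037 -0.001]
 [-0.001 -0.001 -1.   ]
 [-0.037  0.999 -0.001]]
turn -0.004 then shift mm [ 14.4 180.8  44.9]
turn 3.138 then shift mm [-14.4 180.8 -44.9]
shift without turn [ 14.2 180.8  45. ]
```

View pics/c_wrist.png

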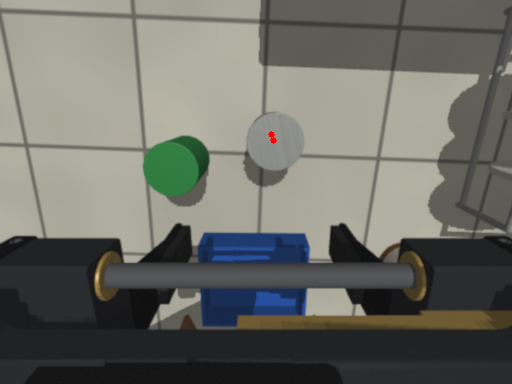

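```bash
python3 - <<'E'
from h import *
c=robot.camera("wrist");im=c["pixels"]
hsv=cv2.cvtColor(im,cv2.COLOR_RGB2HSV)
print(proj(c,[[.55,.388,.075]]),at(c,275.5,141.5,.075), c["position"])
cv2.imwrite("pics/d.png",cv2.resize(im[100:200,225:325,::-1],None,fx=6,fy=6,interpolation=cv2.INTER_CUBIC))
E
```

```text
[[273.75354342 139.10531461]] [0.55201753 0.38549853 0.075     ] [0.53445653 0.42243875 0.38462058]
```

View pics/d.png

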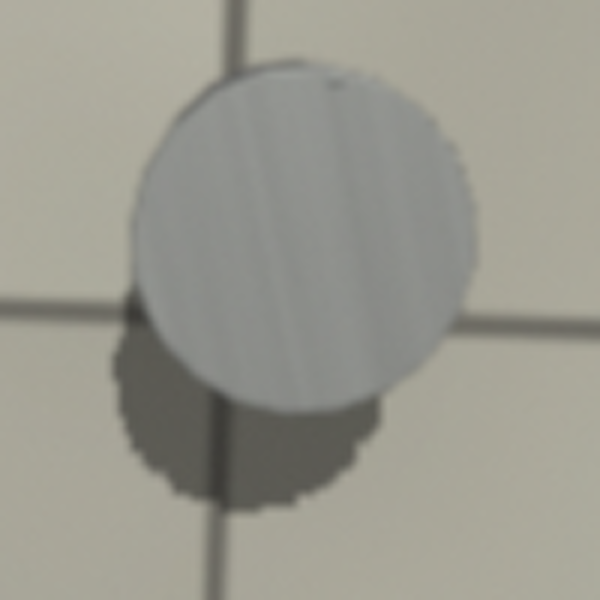

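The wrist crop shows the silver lid centred at (276,139.5), which gives about (0.551, 0.387). All three views agree within 2 mm, so I'll move over it and descend.

```bash
python3 -m creep '[[[15,0,43],-0.004,1],[[0,30,0],0,1],[[0,35,0],0,1],[[0,35,0],0,1],[[0,35,0],0,1],[[0,25,0],0,1],[[0,0,0],0,1]]'
python3 -c "
from h import *
goto(0.551,0.387,0.041)"
```

```text
time: 4.1
position: [0.5488, 0.3823, 0.0587]
tool_rot: [0.708, 0.01, -0.016, -0.706]
ft_force: [0.6, -0.3, -0.0]
grip_width: 0.0871
t 4.1 pos [0.5488 0.3823 0.0587] F [ 0.58 -0.27 -0.  ] w 0.0871 q6 0.41
tool axes
 [[ 0.999  0.037 -0.009]
 [-0.009 -0.004 -1.   ]
 [-0.037  0.999 -0.004]]
turn -0.004 then shift mm [ 2.5 17.7  4.6]
turn 3.138 then shift mm [-2.5 17.7 -4.6]
shift without turn [ 2.5 17.7  4.6]
```

```bash
python3 -m creep '[[[2,17,4],0,1],[[0,0,0],0,1],[[0,0,0],0,1]]'
python3 - <<'E'
from h import *
goto(0.551,0.387,0.041)
c=robot.camera("wrist");cv2.imwrite("pics/e.png",c["pixels"][:,:,::-1])
E
```

```text
time: 4.4
position: [0.5542, 0.3898, 0.0465]
tool_rot: [-0.707, -0.014, 0.013, 0.707]
ft_force: [0.5, 0.4, 0.4]
grip_width: 0.0868
t 4.4 pos [0.5542 0.3898 0.0465] F [0.48 0.4  0.43] w 0.0868 q6 0.41
tool axes
 [[ 0.999  0.039  0.001]
 [ 0.001  0.001 -1.   ]
 [-0.039  0.999  0.001]]
turn -0.002 then shift mm [-3.4  5.5 -2.7]
turn 3.139 then shift mm [3.4 5.5 2.7]
shift without turn [-3.4  5.5 -2.7]
```

View pics/e.png

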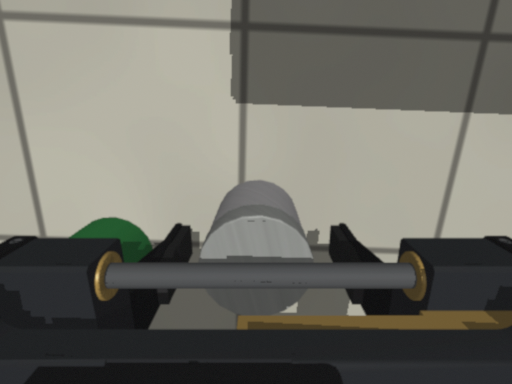

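The caddy lies between the pads, centred at about x=257 of 512, with the green cylinder outside the left finger. I'll trim the position and close.

```bash
python3 -m creep '[[[-3,5,-3],0,1],[[0,0,0],0,1],[[0,0,0],0,0.2],[[0,0,0],0,0.2],[[0,0,0],0,0.2],[[0,0,0],0,0.2],[[0,0,0],0,0.2]]' 20
python3 -c "
from h import *
goto(0.551,0.387,0.041)"
```

```text
time: 5.15
position: [0.551, 0.3866, 0.0407]
tool_rot: [-0.707, -0.014, 0.014, 0.707]
ft_force: [0.2, 0.5, 0.4]
grip_width: 0.0614
t 5.15 pos [0.551  0.3866 0.0407] F [0.23 0.47 0.37] w 0.0614 q6 0.41
tool axes
 [[ 0.999  0.039  0.001]
 [ 0.001  0.    -1.   ]
 [-0.039  0.999  0.   ]]
turn -0.002 then shift mm [-0.  -0.3  0.4]
turn 3.14 then shift mm [ 0.  -0.3 -0.4]
shift without turn [-0.  -0.3  0.4]
```

```bash
python3 -m creep '[[[0,-20,0],0,0.2],[[0,-30,0],0,0.2],[[0,-30,0],0,0.2],[[-5,0,-35],0,0.2],[[-5,0,-40],0,0.2],[[-5,0,-40],0,0.2],[[-5,0,-40],0,0.2],[[-5,0,-40],0,0.2]]'
python3 -m creep '[[[-3,0,-25],0,0.2],[[0,0,0],0,0.2],[[0,0,0],0,0.2],[[0,0,0],0,0.2]]'
python3 - <<'E'
from h import *
goto(0.5315,0.166,0.047)
c=robot.camera("wrist");cv2.imwrite("pics/f.png",c["pixels"][:,:,::-1])
c=robot.camera("top");cv2.imwrite("pics/f2.png",cv2.resize(c["pixels"][130:260,100:340,::-1],None,fx=3.3,fy=3.3))
E
```

```text
time: 5.95
position: [0.5326, 0.1893, 0.1204]
tool_rot: [0.707, 0.014, -0.014, -0.707]
ft_force: [1.2, -0.5, -0.2]
grip_width: 0.0616
time: 6.35
position: [0.5314, 0.1664, 0.1205]
tool_rot: [-0.707, -0.014, 0.014, 0.707]
ft_force: [-0.2, -0.5, -0.8]
grip_width: 0.0619
t 6.35 pos [0.5314 0.1664 0.1205] F [-0.21 -0.48 -0.77] w 0.0619 q6 0.06
tool axes
 [[ 0.999  0.04   0.   ]
 [ 0.     0.    -1.   ]
 [-0.04   0.999  0.   ]]
turn -0.001 then shift mm [ 0.  73.5 -0.5]
turn 3.14 then shift mm [-0.  73.5  0.5]
shift without turn [ 0.  73.5 -0.5]
```

View pics/f.png

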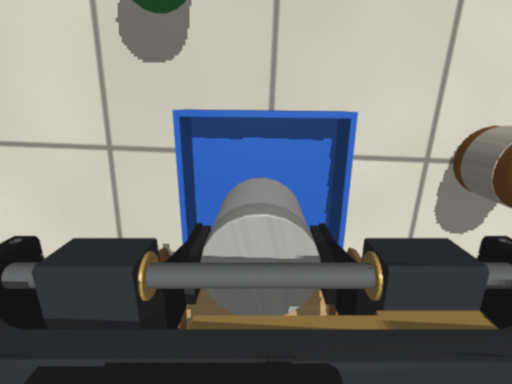

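View pics/f2.png

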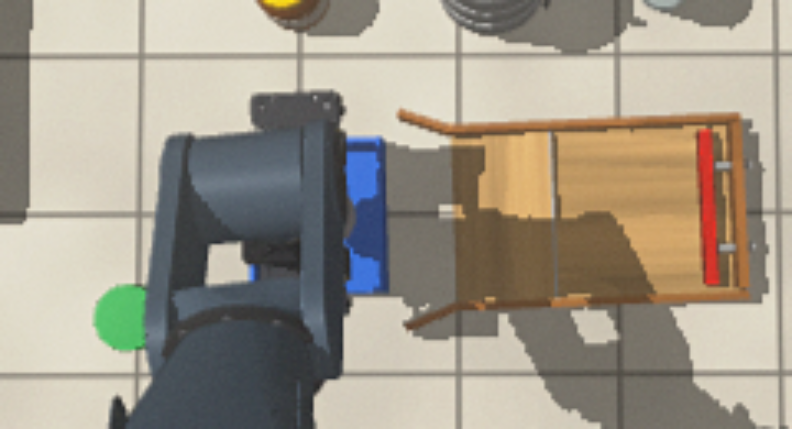

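The wrist view shows the tote rim squared to the tool, with rear corners at (175,112) and (355,114), and the caddy hanging centred over it. I'll lower it.

```bash
python3 -m creep '[[[0,25,0],0,0.2],[[0,22,0],0,0.2],[[0,12,0],0,0.2],[[0,7,0],0,0.2],[[0,3,0],0,0.2],[[0,0,0],0,0.2],[[0,0,0],0,0.2]]'
python3 -m creep '[[[0,1.5,0],0,0.2],[[0,1,0],0,0.2],[[0,0,0],0,0.2]]'
```

```text
time: 7.15
position: [0.5319, 0.1657, 0.0522]
tool_rot: [-0.707, -0.014, 0.013, 0.707]
ft_force: [0.2, -0.3, -1.4]
grip_width: 0.062
time: 7.45
position: [0.5313, 0.1655, 0.0492]
tool_rot: [-0.707, -0.014, 0.014, 0.707]
ft_force: [0.6, -0.6, -1.7]
grip_width: 0.0618
```

```bash
python3 -m creep '[[[0,1,0],0,0.2],[[0,1,0],0,0.2],[[0,0,0],0,0.2]]'
python3 -m creep '[[[0,0.7,0],0,0.2],[[0,0,0],0,0.2]]'
```

```text
time: 7.75
position: [0.5312, 0.1656, 0.0469]
tool_rot: [0.707, 0.014, -0.014, -0.707]
ft_force: [1.1, 0.2, -1.6]
grip_width: 0.0619
time: 7.95
position: [0.5312, 0.1656, 0.0462]
tool_rot: [0.707, 0.014, -0.014, -0.707]
ft_force: [0.3, 0.2, -2.6]
grip_width: 0.0619
```

```bash
python3 -m creep '[[[0,0.5,0],0,0.2],[[0,0,0],0,0.2]]'
python3 -m creep '[[[0,0.5,0],0,0.2],[[0,0,0],0,0.2]]'
```

```text
time: 8.15
position: [0.5313, 0.1656, 0.0458]
tool_rot: [0.707, 0.014, -0.014, -0.707]
ft_force: [0.4, -0.6, -0.5]
grip_width: 0.0615
time: 8.35
position: [0.5313, 0.1656, 0.0456]
tool_rot: [0.707, 0.014, -0.014, -0.707]
ft_force: [-0.4, -0.4, 0.9]
grip_width: 0.0617
```

```bash
python3 -m creep '[[[0,0,0],0,0.8],[[0,0,0],0,0.9],[[0,0,0],0,1],[[0,0,0],0,1],[[0,0,0],0,1]]'
python3 - <<'E'
from h import *
c=robot.camera("wrist");cv2.imwrite("pics/g.png",c["pixels"][:,:,::-1])
goto(0.53,0.166,0.15)
E
```

```text
time: 8.85
position: [0.5313, 0.1656, 0.0453]
tool_rot: [-0.707, -0.014, 0.014, 0.707]
ft_force: [-0.4, -0.9, -0.3]
grip_width: 0.0857
t 8.9 pos [0.5313 0.1656 0.0453] F [-0.59  0.31  0.33] w 0.0865 q6 0.06
tool axes
 [[ 0.999  0.039 -0.   ]
 [-0.     0.    -1.   ]
 [-0.039  0.999  0.   ]]
turn -0.002 then shift mm [  -1.3 -104.7    0.5]
turn 3.14 then shift mm [   1.3 -104.7   -0.5]
shift without turn [  -1.3 -104.7    0.5]
```

View pics/g.png

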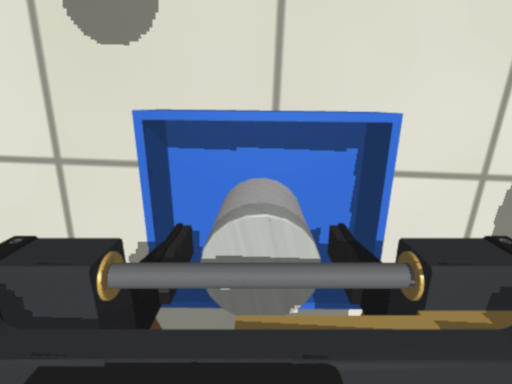

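The caddy stands free on the tote floor, fingers clear on both sides. I'll lift off and go round behind the tote.

```bash
python3 -m creep '[[[0,-15,0],0,1],[[0,-30,0],0,1],[[0,-35,0],0,1],[[-4,-5,35],0,1],[[-4,0,40],0,1],[[-5,0,40],0,1],[[0,0,10],0,1],[[0,0,0],0,1]]'
python3 - <<'E'
from h import *
goto(0.522,0.285,0.026)
c=robot.camera("wrist");cv2.imwrite("pics/i1.png",c["pixels"][:,:,::-1])
c=robot.camera("top");cv2.imwrite("pics/i2.png",cv2.resize(c["pixels"][130:260,100:340,::-1],None,fx=3.3,fy=3.3))
c=robot.camera("side");cv2.imwrite("pics/i3.png",cv2.resize(c["pixels"][130:320,160:360,::-1],None,fx=3,fy=3))
E
```

```text
time: 9.7
position: [0.513, 0.2914, 0.1303]
tool_rot: [0.707, 0.015, -0.015, -0.707]
ft_force: [-0.3, -1.1, -0.5]
grip_width: 0.0873
t 9.7 pos [0.513  0.2914 0.1303] F [-0.31 -1.14 -0.47] w 0.0873 q6 0.29
tool axes
 [[ 0.999  0.042  0.   ]
 [ 0.    -0.    -1.   ]
 [-0.042  0.999 -0.   ]]
turn 0.001 then shift mm [  8.7 104.3  -6.7]
turn -3.14 then shift mm [ -8.7 104.3   6.7]
shift without turn [  8.7 104.3  -6.7]
```

View pics/i1.png

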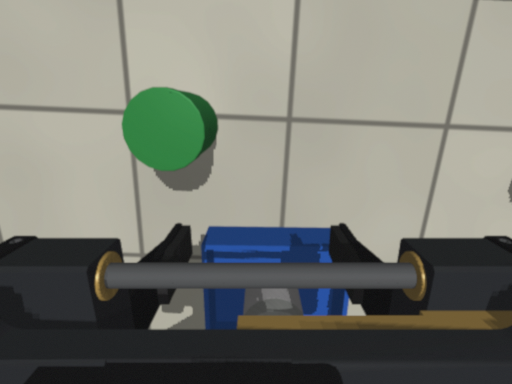

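View pics/i2.png

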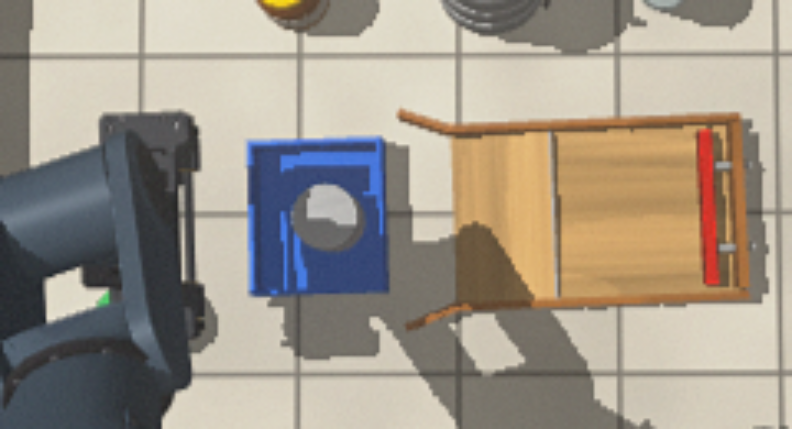

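View pics/i3.png

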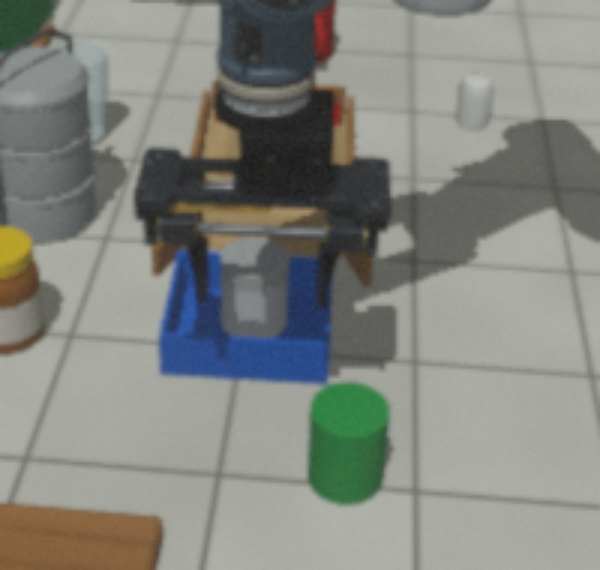

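The top view shows the caddy upright inside the tote at (327,217) in the crop, with the tote undisturbed. I'll lower the fingers behind the rear wall at half-open width for a two-point push.

```bash
python3 -m creep '[[[8,0,-7],0,0.6],[[0,30,0],0,0.6],[[0,35,0],0,0.6],[[0,25,0],0,0.6],[[0,12,0],0,0.6],[[0,0,0],0,0.6],[[0,0,0],0,0.6]]'
python3 -c "
from h import *
goto(0.522,0.2525,0.026)"
```

```text
time: 10.55
position: [0.5228, 0.2828, 0.029]
tool_rot: [-0.707, -0.014, 0.013, 0.707]
ft_force: [-0.1, -0.4, 0.5]
grip_width: 0.0527
t 10.55 pos [0.5228 0.2828 0.029 ] F [-0.09 -0.38  0.54] w 0.0527 q6 0.27
tool axes
 [[ 0.999  0.038  0.001]
 [ 0.001  0.    -1.   ]
 [-0.038  0.999  0.   ]]
turn -0.003 then shift mm [ -2.    3.  -30.3]
turn 3.139 then shift mm [ 2.   3.  30.3]
shift without turn [ -1.9   3.  -30.3]
```

Now creep forward to contact.

```bash
python3 -m creep '[[[0,0,-8],0,0.6],[[0,0,-7],0,0.6],[[0,0,-5],0,0.6],[[0,0,-4],0,0.6],[[0,0,-3],0,0.6],[[0,0,-2],0,0.6],[[0,0,-2],0,0.6]]'
python3 -m creep '[[[0,0,-3],0,0.6],[[0,0,-3],0,0.6],[[0,0,-3],0,0.6]]'
python3 -m creep '[[[0,0,-3],0,0.6],[[0,0,-3],0,0.6],[[0,0,-3],0,0.6]]'
```

```text
time: 11.25
position: [0.5227, 0.2529, 0.0285]
tool_rot: [-0.707, -0.013, 0.013, 0.707]
ft_force: [-0.9, 3.2, 1.7]
grip_width: 0.0525
time: 11.55
position: [0.5235, 0.2435, 0.0285]
tool_rot: [-0.707, -0.014, 0.014, 0.707]
ft_force: [-0.4, 3.9, 1.6]
grip_width: 0.0523
time: 11.85
position: [0.5238, 0.2341, 0.0284]
tool_rot: [-0.707, -0.014, 0.014, 0.707]
ft_force: [-0.0, 3.2, 0.9]
grip_width: 0.0524
```

```bash
python3 -m creep '[[[0,0,-3],0,0.6],[[0,0,-3],0,0.6],[[0,0,-3],0,0.6],[[0,0,-3],0,0.6],[[0,0,-3],0,0.6]]'
python3 -m creep '[[[0,0,-3],0,0.6],[[0,0,-3],0,0.6],[[0,0,-3],0,0.6],[[0,0,-3],0,0.6],[[0,0,-3],0,0.6]]'
python3 - <<'E'
from h import *
goto(0.53,0.15,0.03)
c=robot.camera("side");cv2.imwrite("pics/j3.png",cv2.resize(c["pixels"][130:320,160:360,::-1],None,fx=3,fy=3))
c=robot.camera("top");cv2.imwrite("pics/j2.png",cv2.resize(c["pixels"][130:260,100:340,::-1],None,fx=3.3,fy=3.3))
E
```

```text
time: 12.35
position: [0.5243, 0.2192, 0.0285]
tool_rot: [-0.707, -0.014, 0.014, 0.707]
ft_force: [0.4, 3.5, 2.1]
grip_width: 0.0524
time: 12.85
position: [0.5248, 0.2042, 0.0284]
tool_rot: [-0.707, -0.014, 0.014, 0.707]
ft_force: [-0.1, 4.8, 2.3]
grip_width: 0.0521
t 12.85 pos [0.5248 0.2042 0.0284] F [-0.1   4.84  2.27] w 0.0521 q6 0.13
tool axes
 [[ 0.999  0.039  0.   ]
 [ 0.     0.    -1.   ]
 [-0.039  0.999  0.   ]]
turn -0.002 then shift mm [  3.   -1.6 -54.4]
turn 3.14 then shift mm [-3.  -1.6 54.4]
shift without turn [  3.1  -1.6 -54.3]
```

View pics/j2.png

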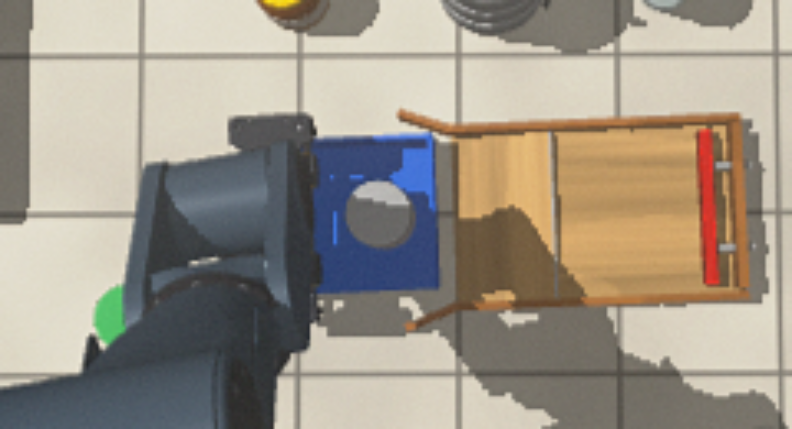

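View pics/j3.png

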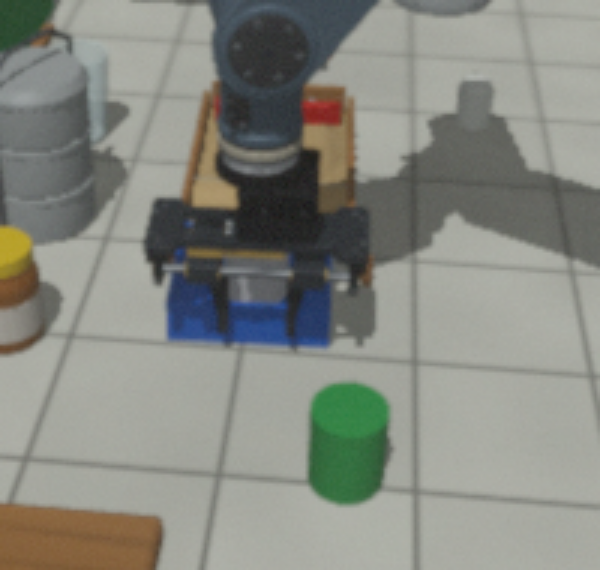

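The tote is sliding straight. Its front edge is at x≈436 in the crop, with the left corner (434,132) just inside the flare. I'll continue.

```bash
python3 -m creep '[[[0,0,-3],0,0.6],[[0,0,-3],0,0.6],[[0,0,-3],0,0.6],[[0,0,-3],0,0.6]]'
python3 -m creep '[[[0,0,-3],0,0.6],[[0,0,-3],0,0.6],[[0,0,-3],0,0.6],[[0,0,-3],0,0.6]]'
python3 -m creep '[[[0,0,-3],0,0.6],[[0,0,-3],0,0.6],[[0,0,-3],0,0.6],[[0,0,-3],0,0.6]]'
```

```text
time: 13.35
position: [0.5251, 0.1921, 0.0283]
tool_rot: [0.707, 0.014, -0.014, -0.707]
ft_force: [-0.2, 2.8, 1.9]
grip_width: 0.0519
time: 13.75
position: [0.5255, 0.1802, 0.0283]
tool_rot: [-0.707, -0.014, 0.014, 0.707]
ft_force: [0.0, 4.8, 0.7]
grip_width: 0.0523
time: 14.15
position: [0.526, 0.168, 0.0282]
tool_rot: [0.707, 0.014, -0.014, -0.707]
ft_force: [-0.4, 4.5, -0.2]
grip_width: 0.0523
```

```bash
python3 -m creep '[[[0,-0.2,-3],0,0.6],[[0,-0.2,-3],0,0.6],[[0,-0.2,-3],0,0.6],[[0,-0.2,-3],0,0.6],[[0,-0.2,-3],0,0.6],[[0,-0.2,-3],0,0.6]]'
python3 -m creep '[[[0,-0.2,-3],0,0.6],[[0,-0.2,-3],0,0.6],[[0,-0.2,-3],0,0.6],[[0,-0.2,-3],0,0.6],[[0,-0.2,-3],0,0.6],[[0,-0.2,-3],0,0.6]]'
python3 - <<'E'
from h import *
c=robot.camera("side");cv2.imwrite("pics/k3.png",cv2.resize(c["pixels"][120:270,180:320,::-1],None,fx=4,fy=4))
c=robot.camera("top");cv2.imwrite("pics/k2.png",cv2.resize(c["pixels"][130:260,100:340,::-1],None,fx=3.3,fy=3.3))
E
```

```text
time: 14.75
position: [0.5267, 0.1501, 0.0295]
tool_rot: [0.707, 0.014, -0.014, -0.707]
ft_force: [0.0, 2.6, -0.4]
grip_width: 0.0523
time: 15.35
position: [0.5276, 0.1321, 0.0308]
tool_rot: [0.707, 0.014, -0.014, -0.707]
ft_force: [0.1, 2.1, -1.1]
grip_width: 0.0523
```

View pics/k2.png

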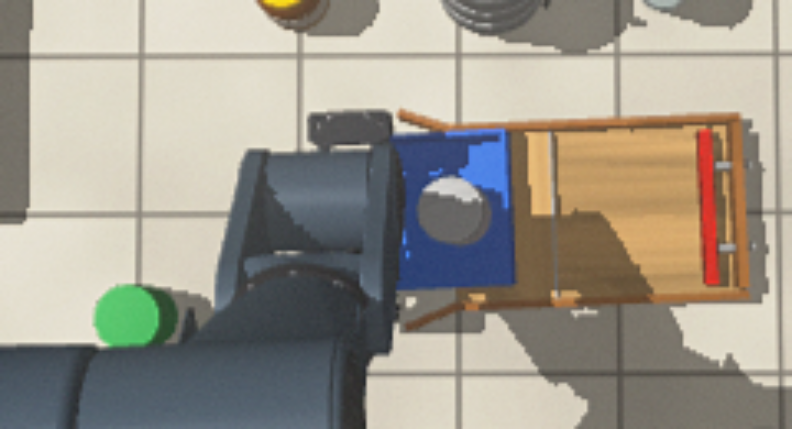

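View pics/k3.png

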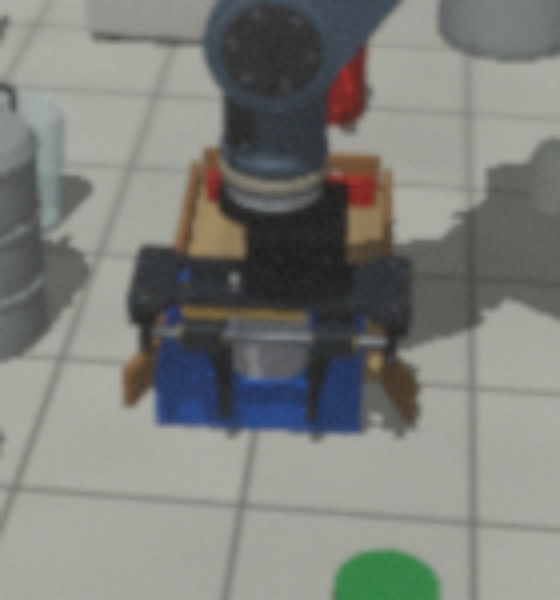

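The front is now on the ramp (x≈514, lip at 555) and the caddy is upright. I'll continue.

```bash
python3 -m creep '[[[0,-0.2,-3],0,0.6],[[0,-0.2,-3],0,0.6],[[0,-0.2,-3],0,0.6],[[0,-0.2,-3],0,0.6],[[0,-0.2,-3],0,0.6],[[0,-0.2,-3],0,0.6]]'
python3 -m creep '[[[0,-0.2,-3],0,0.6],[[0,-0.2,-3],0,0.6],[[0,-0.2,-3],0,0.6],[[0,-0.2,-3],0,0.6],[[0,-0.2,-3],0,0.6],[[0,-0.2,-3],0,0.6]]'
python3 -m creep '[[[0,-0.2,-3],0,0.6],[[0,-0.2,-3],0,0.6],[[0,-0.2,-3],0,0.6],[[0,-0.2,-3],0,0.6],[[0,-0.2,-3],0,0.6],[[0,-0.2,-3],0,0.6]]'
python3 - <<'E'
from h import *
c=robot.camera("side");cv2.imwrite("pics/l3.png",cv2.resize(c["pixels"][120:270,180:320,::-1],None,fx=4,fy=4))
c=robot.camera("top");cv2.imwrite("pics/l2.png",cv2.resize(c["pixels"][130:260,100:340,::-1],None,fx=3.3,fy=3.3))
E
```

```text
time: 16.05
position: [0.5283, 0.1141, 0.032]
tool_rot: [0.707, 0.014, -0.014, -0.707]
ft_force: [0.1, 2.6, -0.4]
grip_width: 0.0523
time: 16.65
position: [0.5289, 0.0962, 0.0331]
tool_rot: [0.707, 0.014, -0.014, -0.707]
ft_force: [0.2, 1.8, -1.3]
grip_width: 0.0521
time: 17.25
position: [0.5297, 0.0782, 0.0344]
tool_rot: [-0.707, -0.014, 0.014, 0.707]
ft_force: [0.1, 2.7, -0.5]
grip_width: 0.0525
```

View pics/l2.png

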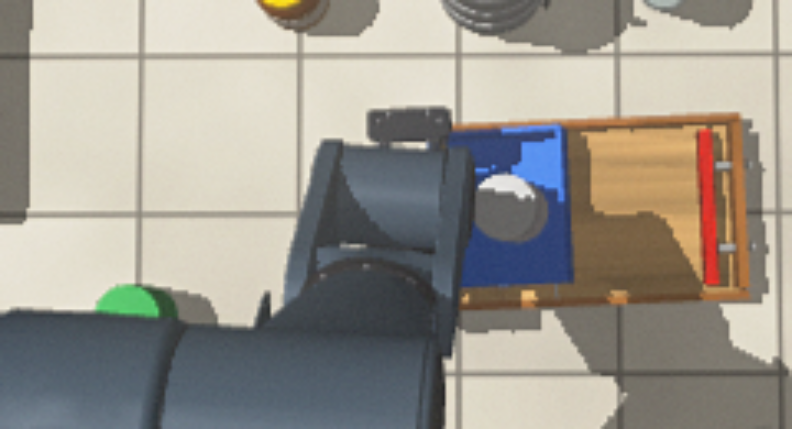

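View pics/l3.png

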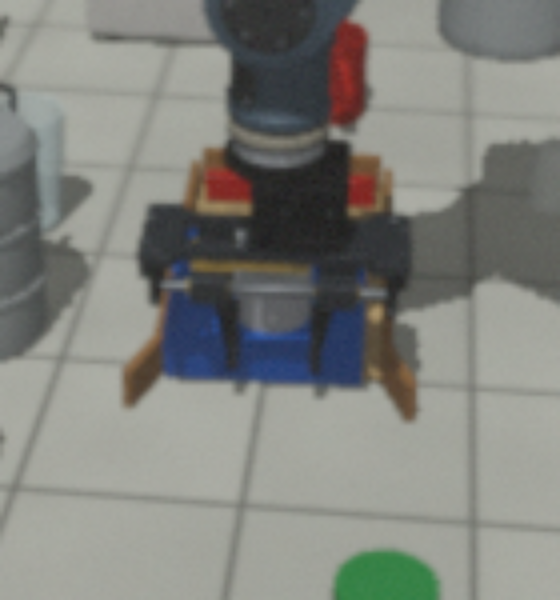

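```bash
python3 -m creep '[[[0,-0.4,-3],0,0.6],[[0,-0.4,-3],0,0.6],[[0,-0.4,-3],0,0.6],[[0,-0.4,-3],0,0.6],[[0,-0.4,-3],0,0.6]]'
python3 -m creep '[[[0,-0.2,-3],0,0.6],[[0,-0.2,-3],0,0.6],[[0,-0.2,-3],0,0.6],[[0,-0.2,-3],0,0.6],[[0,-0.2,-3],0,0.6]]'
python3 -m creep '[[[0,0,-3],0,0.6],[[0,0,-3],0,0.6],[[0,0,-3],0,0.6],[[0,0,-3],0,0.6],[[0,0,-3],0,0.6]]'
python3 - <<'E'
from h import *
c=robot.camera("side");cv2.imwrite("pics/m3.png",cv2.resize(c["pixels"][120:270,180:320,::-1],None,fx=4,fy=4))
c=robot.camera("top");cv2.imwrite("pics/m2.png",cv2.resize(c["pixels"][130:260,100:340,::-1],None,fx=3.3,fy=3.3))
E
```

```text
time: 17.85
position: [0.5303, 0.0633, 0.0364]
tool_rot: [-0.707, -0.014, 0.014, 0.707]
ft_force: [-1.0, 4.0, 0.2]
grip_width: 0.0522
time: 18.35
position: [0.5308, 0.0483, 0.0374]
tool_rot: [-0.707, -0.014, 0.014, 0.707]
ft_force: [0.0, 4.6, 0.7]
grip_width: 0.0524
time: 18.85
position: [0.5314, 0.0344, 0.0378]
tool_rot: [-0.706, -0.013, 0.013, 0.708]
ft_force: [-1.1, 11.0, 9.2]
grip_width: 0.0524
```

View pics/m2.png

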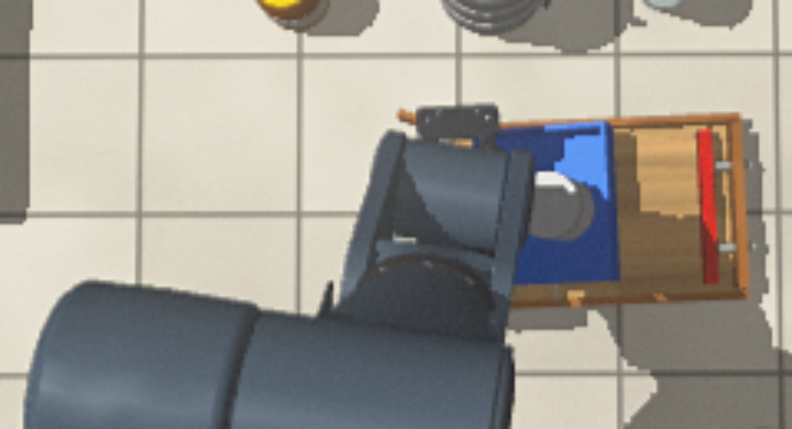

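View pics/m3.png

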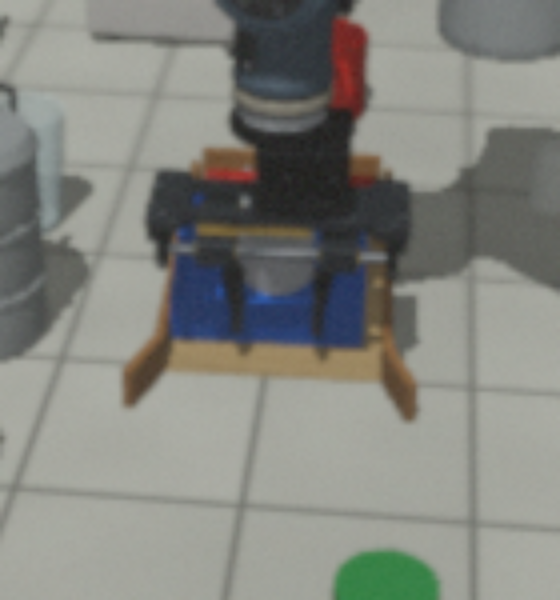

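The force jumped to 11 N horizontal plus 9 N upward, so I'll look closely before pushing on.

```bash
python3 - <<'E'
from h import *
c=robot.camera("wrist");cv2.imwrite("pics/n1.png",c["pixels"][:,:,::-1])
c=robot.camera("side");cv2.imwrite("pics/n3.png",cv2.resize(c["pixels"][155:220,205:300,::-1],None,fx=8,fy=8,interpolation=cv2.INTER_CUBIC))
o=robot.get_obs();print(o["position"],o["ft_force"],o["moment"])
E
```

```text
[0.53139007 0.03424818 0.0379617 ] [-1.13469902  6.99245832  5.50673672] [ 1.29836683 -0.0144289   0.04752039]
```

View pics/n1.png

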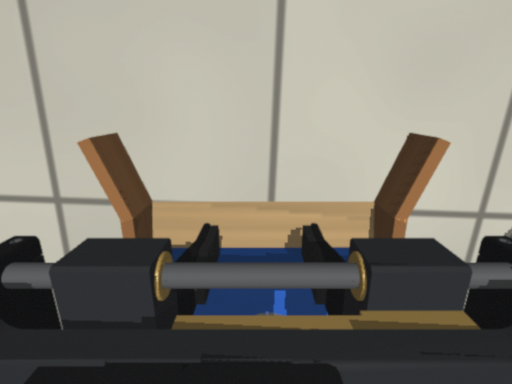

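View pics/n3.png

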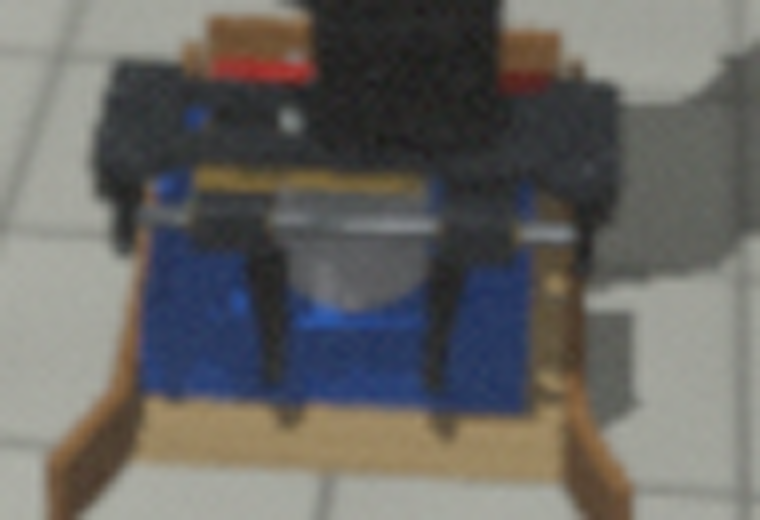

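The fingers seem to be gripping the rear rim by friction. The tote now rises with the ramp while the tool stayed level, which explains the upward force. I'll relieve it by rising, then follow the 14° slope.

```bash
python3 -m creep '[[[0,-1,0],0,0.6],[[0,-1,0],0,0.6],[[0,0,0],0,0.6]]'
python3 -m creep '[[[0,-0.7,-2],0,0.6],[[0,-0.7,-2],0,0.6],[[0,-0.6,-2],0,0.6]]'
python3 - <<'E'
from h import *
o=robot.get_obs();print(o["ft_force"],o["moment"])
c=robot.camera("side");cv2.imwrite("pics/o3.png",cv2.resize(c["pixels"][155:220,205:300,::-1],None,fx=8,fy=8,interpolation=cv2.INTER_CUBIC))
E
```

```text
time: 19.35
position: [0.5314, 0.0337, 0.0396]
tool_rot: [-0.707, -0.014, 0.014, 0.707]
ft_force: [-0.3, 7.0, 2.3]
grip_width: 0.0524
time: 19.65
position: [0.5316, 0.0279, 0.0416]
tool_rot: [-0.707, -0.014, 0.014, 0.707]
ft_force: [-0.4, 7.0, 3.2]
grip_width: 0.0526
[-0.43785187  6.99201792  3.20774824] [ 1.11441086 -0.04187977  0.03990034]
```

View pics/o3.png

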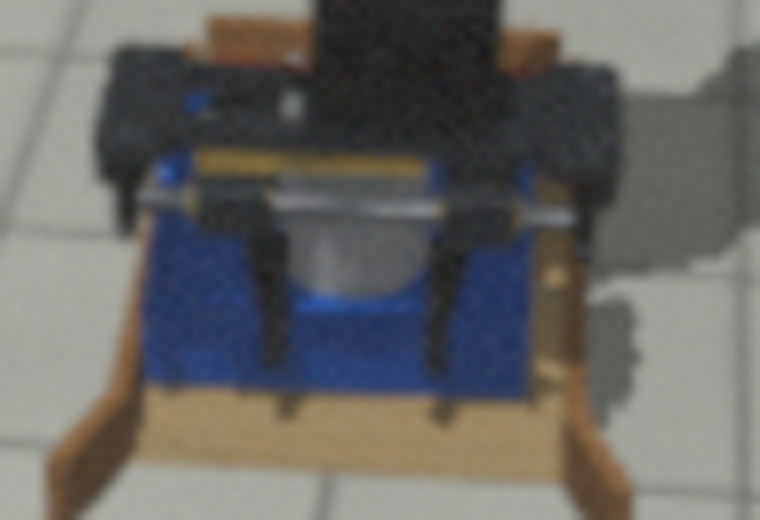

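The force dropped to 7 N and the tote is sliding. I'll keep following the slope.

```bash
python3 -m creep '[[[0,-0.7,-2],0,0.6],[[0,-0.7,-2],0,0.6],[[0,-0.7,-2],0,0.6],[[0,-0.7,-2],0,0.6]]'
python3 -m creep '[[[0,-0.6,-2],0,0.6],[[0,-0.6,-2],0,0.6],[[0,-0.6,-2],0,0.6],[[0,-0.6,-2],0,0.6]]'
python3 - <<'E'
from h import *
c=robot.camera("side");cv2.imwrite("pics/p3.png",cv2.resize(c["pixels"][145:220,205:300,::-1],None,fx=8,fy=8,interpolation=cv2.INTER_CUBIC))
c=robot.camera("top");cv2.imwrite("pics/p2.png",cv2.resize(c["pixels"][130:260,200:340,::-1],None,fx=4.5,fy=4.5))
E
```

```text
time: 20.1
position: [0.532, 0.0202, 0.0447]
tool_rot: [-0.707, -0.014, 0.013, 0.707]
ft_force: [0.4, 7.6, 5.6]
grip_width: 0.0525
time: 20.5
position: [0.5324, 0.0126, 0.0475]
tool_rot: [-0.706, -0.014, 0.013, 0.708]
ft_force: [-0.4, 8.4, 5.3]
grip_width: 0.0521
```

View pics/p3.png

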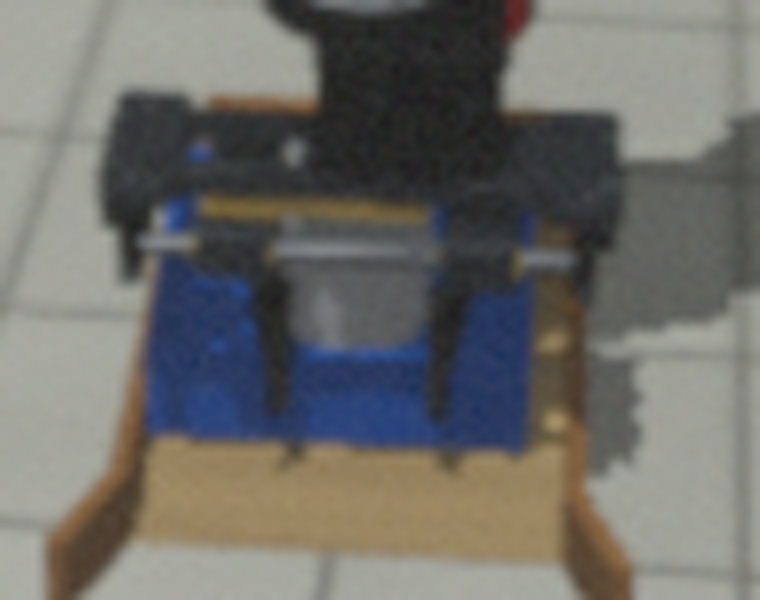

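View pics/p2.png

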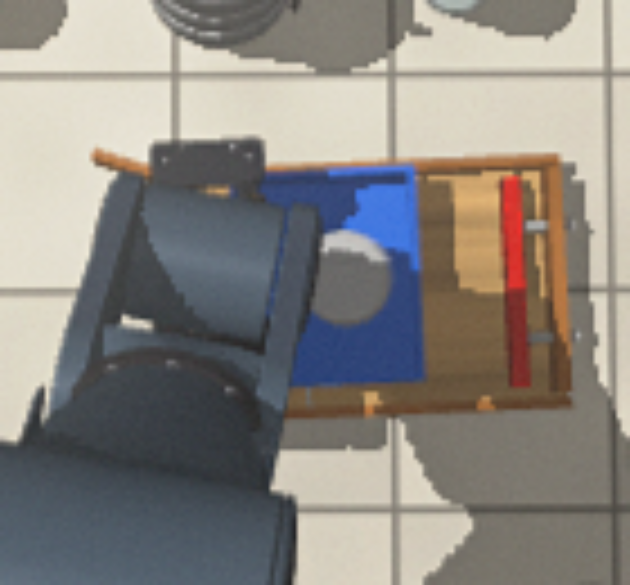

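The tote is past the balance point but the fingers hold its rear down with about 5 N. I'll rise a bit faster so it can tip gently over the lip.

```bash
python3 -m creep '[[[0,-1,0],0,0.6],[[0,-1,0],0,0.6],[[0,0,0],0,0.6]]'
python3 -m creep '[[[0,-1,-2],0,0.6],[[0,-1,-2],0,0.6],[[0,-1,-2],0,0.6]]'
python3 - <<'E'
from h import *
c=robot.camera("side");cv2.imwrite("pics/q3.png",cv2.resize(c["pixels"][145:220,205:300,::-1],None,fx=8,fy=8,interpolation=cv2.INTER_CUBIC))
E
```

```text
time: 20.9
position: [0.5324, 0.011, 0.0485]
tool_rot: [0.707, 0.014, -0.014, -0.707]
ft_force: [-0.5, -0.2, 0.5]
grip_width: 0.0524
time: 21.2
position: [0.5326, 0.0052, 0.0516]
tool_rot: [0.707, 0.014, -0.014, -0.707]
ft_force: [-0.5, -0.2, 0.3]
grip_width: 0.0522
```

View pics/q3.png

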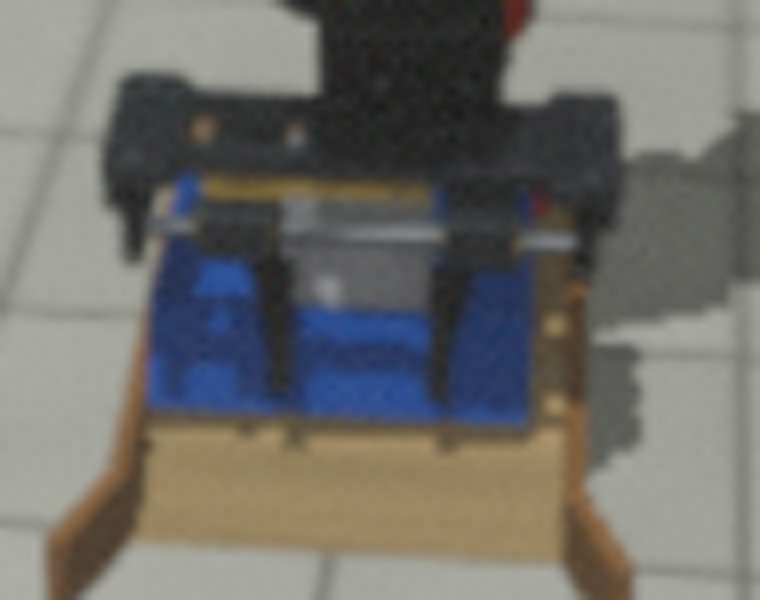

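The tote tipped over the lip (its rear edge is up and its floor visible) and there is no contact now. I'll lower the fingertips to about 0.041 and go on.

```bash
python3 -m creep '[[[0,5,0],0,0.6],[[0,5,0],0,0.6],[[0,0,-3],0,0.6],[[0,0,-3],0,0.6],[[0,0,-2],0,0.6],[[0,0,-2],0,0.6]]'
python3 -m creep '[[[0,0,-2],0,0.6],[[0,0,-2],0,0.6],[[0,0,-2],0,0.6],[[0,0,-2],0,0.6]]'
python3 -m creep '[[[0,0,-2],0,0.6],[[0,0,-2],0,0.6],[[0,0,-2],0,0.6],[[0,0,-2],0,0.6]]'
```

```text
time: 21.85
position: [0.5327, -0.0045, 0.0415]
tool_rot: [-0.707, -0.014, 0.014, 0.707]
ft_force: [-0.3, 2.0, -1.4]
grip_width: 0.052
time: 22.25
position: [0.5333, -0.0126, 0.0416]
tool_rot: [-0.707, -0.014, 0.014, 0.707]
ft_force: [0.5, 2.3, -0.9]
grip_width: 0.0524
time: 22.65
position: [0.5335, -0.0206, 0.0415]
tool_rot: [-0.707, -0.014, 0.014, 0.707]
ft_force: [0.5, 2.0, -0.8]
grip_width: 0.0521
```

```bash
python3 -m creep '[[[0,0,-2],0,0.6],[[0,0,-2],0,0.6],[[0,0,-2],0,0.6],[[0,0,-2],0,0.6]]'
python3 -m creep '[[[0,0.3,-2],0,0.6],[[0,0.3,-2],0,0.6],[[0,0.3,-2],0,0.6],[[0,0.3,-2],0,0.6]]'
python3 - <<'E'
from h import *
c=robot.camera("side");cv2.imwrite("pics/r3.png",cv2.resize(c["pixels"][135:210,205:300,::-1],None,fx=8,fy=8,interpolation=cv2.INTER_CUBIC))
c=robot.camera("top");cv2.imwrite("pics/r2.png",cv2.resize(c["pixels"][130:260,200:340,::-1],None,fx=4.5,fy=4.5))
E
```

```text
time: 23.05
position: [0.5338, -0.0286, 0.0415]
tool_rot: [-0.707, -0.014, 0.014, 0.707]
ft_force: [-0.6, 0.9, -0.8]
grip_width: 0.0522
time: 23.45
position: [0.5343, -0.0364, 0.0406]
tool_rot: [-0.707, -0.014, 0.014, 0.707]
ft_force: [-0.0, 3.9, 2.6]
grip_width: 0.0523
```

View pics/r3.png

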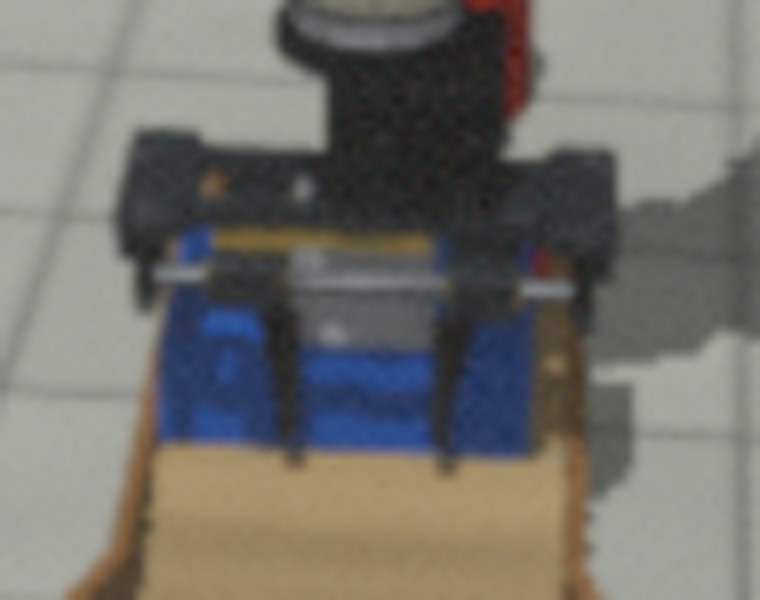

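View pics/r2.png

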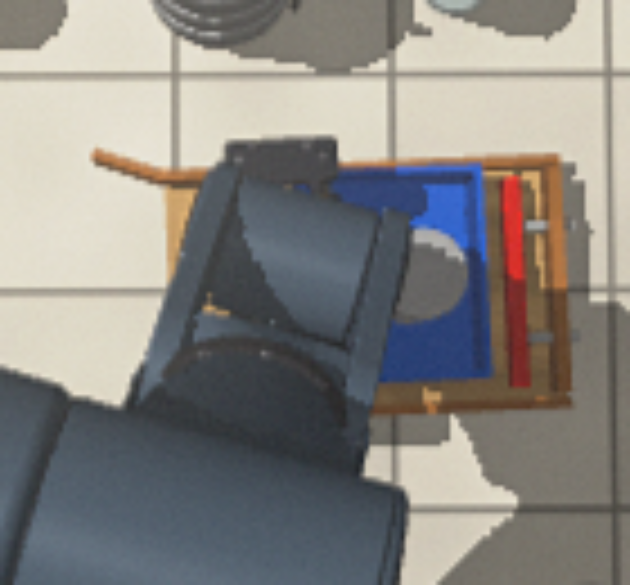

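The tote front is about 13 mm short of the bar and its rear edge about 7 mm short of the lip. I'll go in smaller steps from here.

```bash
python3 -m creep '[[[0,0,-1],0,0.6],[[0,0,-1],0,0.6],[[0,0,-1],0,0.6],[[0,0,-1],0,0.6]]'
python3 -m creep '[[[0,0,-1],0,0.6],[[0,0,-1],0,0.6],[[0,0,-1],0,0.6],[[0,0,-1],0,0.6]]'
python3 -m creep '[[[0,0,-1],0,0.6],[[0,0,-1],0,0.6]]'
```

```text
time: 23.95
position: [0.5344, -0.0405, 0.0403]
tool_rot: [0.707, 0.014, -0.014, -0.707]
ft_force: [0.7, 3.6, 1.9]
grip_width: 0.0524
time: 24.35
position: [0.5343, -0.0447, 0.0401]
tool_rot: [0.707, 0.014, -0.014, -0.707]
ft_force: [-0.8, 2.4, -0.2]
grip_width: 0.0523
time: 24.55
position: [0.5344, -0.0466, 0.0401]
tool_rot: [0.707, 0.014, -0.014, -0.707]
ft_force: [0.0, 0.4, -2.5]
grip_width: 0.0527
```

```bash
python3 -m creep '[[[0,0,-1],0,0.6],[[0,0,-1],0,0.6]]'
python3 -m creep '[[[0,0,-1],0,0.6],[[0,0,-1],0,0.6]]'
python3 - <<'E'
from h import *
c=robot.camera("side");cv2.imwrite("pics/s3.png",cv2.resize(c["pixels"][135:210,205:300,::-1],None,fx=8,fy=8,interpolation=cv2.INTER_CUBIC))
c=robot.camera("top");cv2.imwrite("pics/s2.png",cv2.resize(c["pixels"][130:260,200:340,::-1],None,fx=4.5,fy=4.5))
E
```

```text
time: 24.75
position: [0.5345, -0.0486, 0.0402]
tool_rot: [-0.707, -0.014, 0.014, 0.707]
ft_force: [-0.5, 0.8, -2.1]
grip_width: 0.052
time: 24.95
position: [0.5346, -0.0505, 0.0403]
tool_rot: [-0.707, -0.014, 0.014, 0.707]
ft_force: [-0.5, 1.6, -0.9]
grip_width: 0.0526
```

View pics/s3.png

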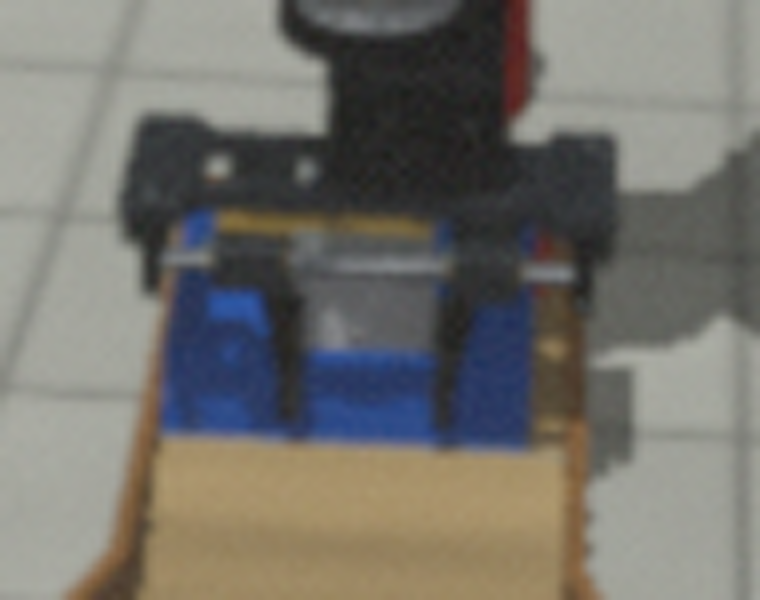

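View pics/s2.png

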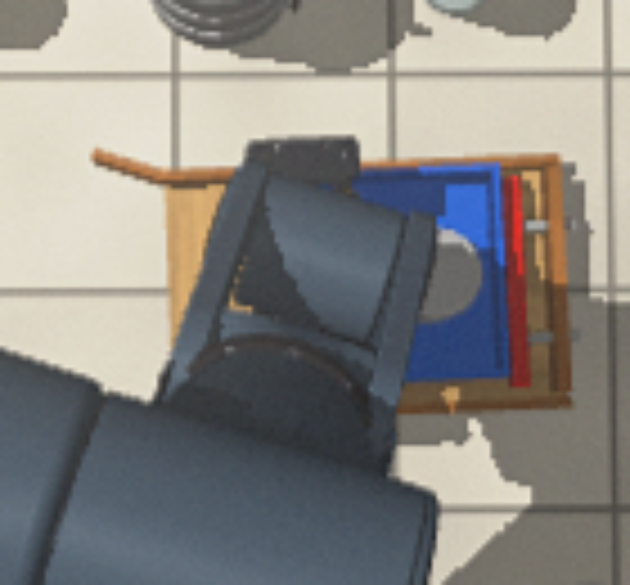

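Only a few mm remain to the bar, so I'll use finer steps.

```bash
python3 -m creep '[[[0,0,-0.7],0,0.6],[[0,0,-0.7],0,0.6]]'
python3 -m creep '[[[0,0,-0.7],0,0.6],[[0,0,-0.7],0,0.6]]'
python3 -m creep '[[[0,0,-0.5],0,0.6],[[0,0,-0.5],0,0.6]]'
```

```text
time: 25.25
position: [0.5348, -0.0518, 0.0404]
tool_rot: [-0.707, -0.014, 0.014, 0.707]
ft_force: [0.2, 2.2, -1.0]
grip_width: 0.0523
time: 25.45
position: [0.5348, -0.0532, 0.0404]
tool_rot: [-0.707, -0.014, 0.014, 0.707]
ft_force: [0.2, 2.0, -0.5]
grip_width: 0.0521
time: 25.65
position: [0.5349, -0.0543, 0.0404]
tool_rot: [-0.707, -0.014, 0.014, 0.707]
ft_force: [-0.5, 2.1, 0.1]
grip_width: 0.0523
```

```bash
python3 -m creep '[[[0,0,-0.5],0,0.6],[[0,0,-0.5],0,0.6]]'
python3 -m creep '[[[0,0,-0.5],0,0.6],[[0,0,-0.5],0,0.6]]'
python3 -m creep '[[[0,0,-0.5],0,0.6],[[0,0,-0.5],0,0.6]]'
```

```text
time: 25.85
position: [0.5349, -0.055, 0.0404]
tool_rot: [-0.707, -0.014, 0.014, 0.707]
ft_force: [0.7, 5.6, 0.4]
grip_width: 0.052
time: 26.05
position: [0.5349, -0.0551, 0.0404]
tool_rot: [-0.706, -0.013, 0.013, 0.708]
ft_force: [1.7, 9.2, 0.7]
grip_width: 0.0521
time: 26.25
position: [0.5349, -0.0551, 0.0404]
tool_rot: [-0.706, -0.013, 0.013, 0.708]
ft_force: [1.9, 11.5, 0.9]
grip_width: 0.0524
```

The tote has stopped and the force has risen to 11.5 N, about 9.5 N of it on the bar. I'll hold for a moment and look.

```bash
python3 -m creep '[[[0,0,0],0,0.6],[[0,0,0],0,0.6],[[0,0,0],0,0.6],[[0,0,0],0,0.6],[[0,0,0],0,0.6]]'
python3 - <<'E'
from h import *
c=robot.camera("side");cv2.imwrite("pics/t3.png",cv2.resize(c["pixels"][135:210,205:300,::-1],None,fx=8,fy=8,interpolation=cv2.INTER_CUBIC))
c=robot.camera("top");cv2.imwrite("pics/t2.png",cv2.resize(c["pixels"][130:260,200:340,::-1],None,fx=4.5,fy=4.5))
print(robot.get_obs()["ft_force"])
E
```

```text
time: 26.75
position: [0.5349, -0.0551, 0.0404]
tool_rot: [-0.706, -0.013, 0.013, 0.708]
ft_force: [1.3, 10.8, 1.4]
grip_width: 0.0525
[ 2.34896744 10.60696893  1.14144517]
```

View pics/t3.png

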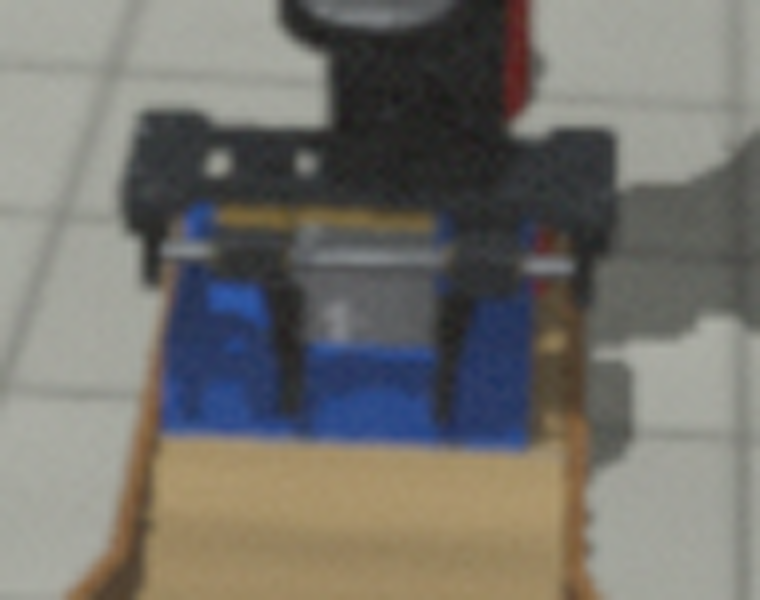

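View pics/t2.png

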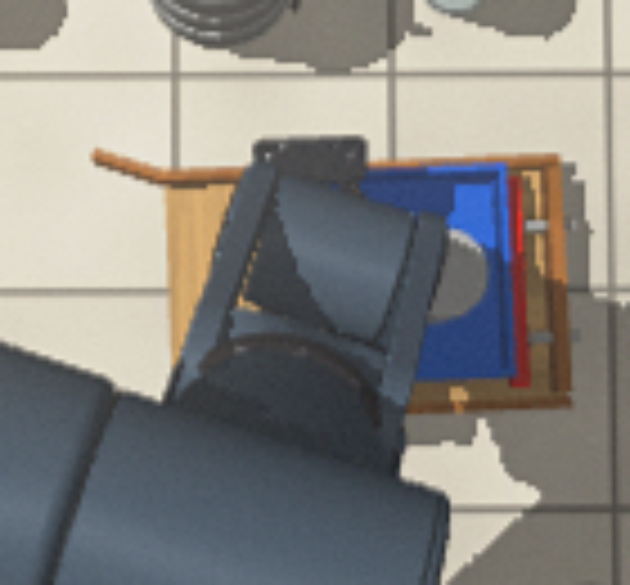

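The tote is pressed against the bar with a steady force. I'll back off and check that it lies flat.

```bash
python3 -m creep '[[[0,0,2],0,0.6],[[0,0,4],0,0.6],[[0,0,10],0,0.6],[[0,0,20],0,0.6],[[0,0,30],0,0.6],[[0,-20,40],0,0.6],[[0,-40,20],0,0.6],[[0,-40,0],0,0.6]]'
python3 -m creep '[[[0,-10,30],0,0.6],[[0,0,50],0,0.6],[[0,0,40],0,0.6],[[0,0,0],0,0.6]]'
python3 - <<'E'
from h import *
c=robot.camera("side");cv2.imwrite("pics/u3.png",cv2.resize(c["pixels"][135:235,195:305,::-1],None,fx=6,fy=6,interpolation=cv2.INTER_CUBIC))
c=robot.camera("top");cv2.imwrite("pics/u2.png",cv2.resize(c["pixels"][150:240,215:335,::-1],None,fx=6.5,fy=6.5,interpolation=cv2.INTER_CUBIC))
E
```

```text
time: 27.65
position: [0.5285, 0.0716, 0.1407]
tool_rot: [-0.707, -0.014, 0.016, 0.707]
ft_force: [0.5, -1.2, -0.4]
grip_width: 0.0522
time: 28.05
position: [0.5247, 0.193, 0.1508]
tool_rot: [-0.706, -0.016, 0.015, 0.707]
ft_force: [0.1, -1.5, 0.5]
grip_width: 0.052
```

View pics/u3.png

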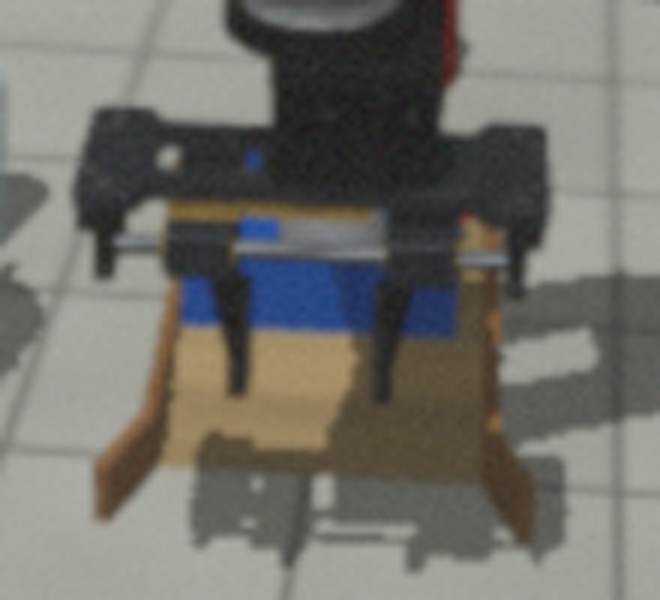

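View pics/u2.png

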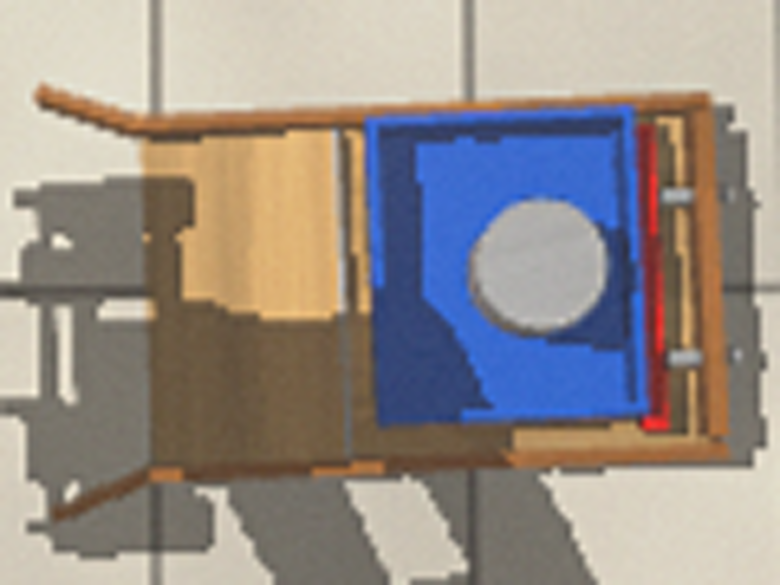

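The tote is behind the lip with the seat floor showing between x=345 and 370. It touches the red bar, and the caddy stands inside at (540,265). I'll check this numerically.

```bash
python3 - <<'E'
from h import *
c=robot.camera("top")
def cv(X,Y): return 215+(X+.5)/6.5-.5,150+(Y+.5)/6.5-.5
th=np.deg2rad(-87.65);f=np.array([np.cos(th),np.sin(th)]);ey=np.array([-f[1],f[0]])
L=np.array([.5342,-.0531])
def st(P): return np.round([(P[:2]-L)@f,(P[:2]-L)@ey],4)
C=[at(c,*cv(*p),.060) for p in [(366,117),(379,427),(649,412),(635,107)]]
print([st(p) for p in C], "centre",st(np.mean(C,0)))
print("edges",[np.linalg.norm(C[i]-C[i-1]).round(4) for i in range(4)])
print("caddy",st(at(c,*cv(541,265),.095)))
o=robot.get_obs();print(o["time"],o["ft_force"])
w=robot.camera("wrist");cv2.imwrite("pics/v1.png",w["pixels"][:,:,::-1])
cv2.imwrite("pics/v2.png",c["pixels"][:,:,::-1])
E
```

```text
[array([0.0128, 0.0831]), array([ 0.0121, -0.0676]), array([ 0.1427, -0.0661]), array([0.1437, 0.0822])] centre [0.0778 0.0079]
edges [np.float64(0.1309), np.float64(0.1507), np.float64(0.1306), np.float64(0.1483)]
caddy [0.0906 0.0049]
28.2 [ 0.25750541 -0.75686036  0.94954087]
```

View pics/v2.png

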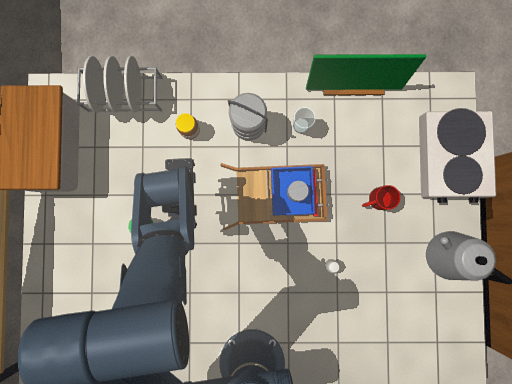

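```bash
python3 - <<'E'
import cv2,numpy as np
def edge(fn,s,ou,ov,cols):
    im=cv2.imread(fn).astype(float); d=im[:,:,0]-im[:,:,2]; r=[]
    for u in cols:
        a=int((u-1-ou)*s);b=int((u+1-ou)*s); p=d[:,a:b].mean(1)
        lo=int((183-ov)*s);hi=int((196-ov)*s); seg=p[lo:hi]
        k=np.where(seg>15)[0]; r.append(round((lo+k[-1])/s+ov,2))
    return r
cols=[230,234,248,252,256,266,269]
for f,s,ou,ov in [("pics/s3.png",8,205,135),("pics/t3.png",8,205,135),("pics/u3.png",6,195,135)]: print(f,edge(f,s,ou,ov,cols))
E
```

```text
pics/s3.png [np.float64(189.25), np.float64(189.5), np.float64(190.25), np.float64(190.38), np.float64(190.5), np.float64(191.12), np.float64(191.25)]
pics/t3.png [np.float64(189.38), np.float64(189.5), np.float64(190.25), np.float64(190.38), np.float64(190.5), np.float64(191.25), np.float64(191.38)]Traceback (most recent call last):
  File "<stdin>", line 10, in <module>
  File "<stdin>", line 7, in edge
IndexError: index -1 is out of bounds for axis 0 with size 0
```

The blue lower edge in the side view is cut off by the lip line, identically before and during the press, so the rear had already dropped behind the lip. The tote fit gives x=0.078 and y=0.008, and the robot is clear.

```bash
python3 -c "
from rig import robot
print(robot.hand_in()); print(robot.get_obs()['time'])"
```

```text
the job is handed in; nothing more can be done
None
the job is handed in; nothing more can be done
```

The job is done and handed in at about 28 s of the 72 s allowed; no verdict was reported. I stood the silver caddy in the tote, pushed the tote up the ramp with a two-finger push and over the lip. I then pressed it against the stop bar at about 11 N total, roughly 9 N of that on the bar, for over 0.5 s. After that I backed the arm clear.

**Last checks:**
- **Tote:** the top view puts its centre at stand x = 0.078 m and y = +0.008 m. That is within limits but close to the left rail. Its rim measured 131 × 150 mm, as expected for a flat tote on the seat.
- **Caddy:** it stands upright, about 13 mm forward of the tote's centre and 3 mm to the side.
- **Other things:** the mug, tin, tumbler, jar and salt look unmoved in the last top view.

**What went less smoothly:**
- **Ramp:** the push briefly rose to 11 N horizontal plus 9 N upward. My reading is that the fingers stuck to the rising rim. Following the slope brought it down.
- **Lip:** the tote then tipped over on its own once the hold eased.
- **Failed check:** my last side-view edge check did not finish because the third image gave an error. I relied on the lip line in the first two images and the top-view fit instead.

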